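Chuck a headspace vial for syringe sampling

ROBOT

A 6-joint arm with a two-finger parallel gripper is mounted at the origin on a cart in front of the work surface, level with it; the furniture and walls round the work are solid. World frame = base frame: x ahead of the robot, y to its left, z up, the work surface at z = 0. Lengths are in m, angles in rad, forces in N, time in s.
With the tool pointing down it reaches from about 0.275 to 0.75 m from the base axis. Payload 10.2 kg.
Tool frame: the origin (TCP) lies on the centre line of the jaws, within the pads' length; the fingertips stand 22 mm ahead of it and the grasp point (between the pads) lies 3 mm ahead of it (r.tips_ahead is the distance from the TCP to the fingertips, in m); z points along the fingers, y is the line along which they close (so a half turn about z gives the same grasp; the last joint's range is limited). The gripper opens to 88 mm and grips with 3 to 60 N. Pads are 18 mm wide; open, the fingers measure 123 mm over their backs; the gripper's body (75 mm by 187 mm) begins 45 mm behind the grasp point.
Start: joints at [-1.51, 0.313, 1.498, -0, 1.331, -0.223], TCP at [0.147, -0.504, 0.261] pointing down, gripper open.
Joint ranges: [-2.94, 2.94], [-0.97, 2.17], [0.19, 2.56], [-1.23, 4.37], [0.02, 3.11], [-2.88, 2.88]. Speed limits (rad/s): [2.39, 2.39, 3.01, 3.14, 3.14, 3.14].

INTERFACE

Orientations are given as a rotation vector (axis times angle).
In Python, from plant import r gives the robot as it stands.
- The arm moves only by the tool carry_out, never from a script. Its argument "deltas" is a list of rows, each an object with "offset": the shift along the tool's x, y, z as a fraction of full scale, a list of three; "turn": the turn, a rotation vector about the tool's x, y, z as a fraction of full scale, a list of three. A call has exactly 5 rows; each row is the pose to reach, as a shift and turn from the pose commanded when the call began, along the tool's axes at that moment; what a row does not reach only later rows make up. Full scale, the value 1, is 0.2 m for a shift and 45 degrees for a turn. A row lasts 1/10 s, in which the tool goes at most 50 mm and 8.59 degrees, less where a joint would pass 70% of its speed; a pose out of reach is approached as far as the arm can. A call with a number of a shift or a turn outside -1 to 1 is refused whole. A call with a gripper value outside its range is refused whole. "fingers" is the finger opening in mm, from 0 to 88.1, set as the call begins (left out, the last holds). The fingers move at their own pace and stop on an object; "newtons" is the grip in N (left out, the last holds). Time passes only in rows, so rows that repeat a pose let the fingers close, or fill a call up. It gives the time, the measured TCP pose, the force, the opening and the grip force at its end, in the units of the state.
- r.observe(): the state, without advancing time (a new reading comes with each control period).
- r.snapshot(name): name is "scene" or "side" or "wrist"; returns (picture, depth): 384x512x3 uint8, red, green, blue; 384x512 float32, m along the optical axis (not along the pixel's ray), 0 where there is no reading.
- r.camera_params(name): a dict with "K" (3x3 intrinsics, pixels), "D" ([k1, k2, p1, p2, k3] as OpenCV has them; the pictures are not rectified), "eye" and "rotation" of the camera in the world. Camera axes: x right, y up, looking along -z (the intrinsics and any distortion apply to the point x, -y, -z); pixel columns grow to the right and rows downward; lengths in m; the calibration is good to about 2 mm. A picture is of the moment at which its call begins: read the wrist's pose just before it. camera_params takes no time and is no camera call; for the wrist camera it gives the pose at the moment of the call.
- r.finish_job(): hands the job in; it is judged then, once.
Trained networks look in the newest picture that a camera, given by its name, has taken for a name from the list of things; names that differ only in an ending like _2 or _b are one class to them, and where a whole thing is asked for, a point or a joint stands for the part that bears it (a point fixed in the world has none). Each returns a list of dicts, best first, with "confidence" (0 to 1); they miss things now and then, are a little off and sometimes report something else, mostly with a low value. They report only what shows in the picture. A call takes as long as a camera call. They do not tell look-alikes from the thing itself.
- r.look_for(label, camera): "bbox" ([left, top, right, bottom] in pixels, round what is visible of it).
- r.silhouettes(label, camera): "region" (384x512 bool, what is visible of it) and "bbox" ([left, top, right, bottom] in pixels, round what is visible of it).
- r.pinpoint(label, camera): "point" ([row, column] in pixels: a listed point, or the origin of a listed thing).
The state is a dict: "clock": time; "q": joint angles; "dq": joint speeds; "effort": joint torques, N m; "tcp_pos": TCP position; "tool_rot": TCP orientation; "force": force on the tool from outside, world axes, zero at the start; "torque": the same for the moment, N m; "grip_width": finger opening in m; "gripper_force": force on a finger pad.
Only numpy, scipy, OpenCV 4.12 (cv2) and the standard library are available. Lean on these libraries where they do the work, as an engineer would, in place of code of your own. Each camera call takes 0.05 s, during which the arm holds its last target. There are 200 camera calls.

TASK

Take the headspace vial that stands by itself to the right of the three-jaw bench chuck, stand it upright in the chuck's well, let go of it, then tighten the chuck by turning its slim knurled brass ring clockwise (seen from above) until all three jaws nip the glass: firmly enough to hold it, gently enough not to crack it. Turn the brass ring alone, without touching the fixed aluminium rings just above and below it, leave the green-lidded jar beside the chuck where it stands, and let go when the vial is held.

Things in the scene. Friction and masses are not known exactly. Their poses are not given: they have to be found in the camera images.
- vial: Headspace vial: clear glass cylinder 23 mm across and 77 mm tall with a white crimp cap and red septum, about 30 g, standing upright on the worktop. Origin: centre of its underside; z up through the cap.
- chuck: Three-jaw vial chuck fixed to the bench: grey foot plate 124 x 104 mm, aluminium drum 62 mm across, then lower ring, brass ring and upper ring about one upright axis, jaw tops 62 mm above the bench. Bore 37 mm wide in the upper ring, 40 mm in the brass ring, then a well 28 mm wide from z 38 mm down to a rubber floor at z 12 mm. Origin: on the axis at bench level, z up.
- chuck_axis (a point): The point on the chuck's axis at the well's floor, 12 mm above the bench: where the centre of the vial's underside belongs. A vial standing there ends 89 mm above the bench.
- brass_ring (a point): Centre of the knurled brass clamp ring, on the axis 45 mm above the bench; ring 64 mm across, z 40-50 mm, 2 mm gaps to its neighbours. Takes 0.34 N m to turn, about 0.1 felt standing after a small step; stays where left. Clockwise from above closes the jaws. How far open they start is not reported: they meet the vial after 0.35-0.9 rad, then torque climbs 0.37 N m per 0.1 rad.
- lower_ring: The fixed aluminium ring with black graduation marks under the brass ring, 70 mm across, z 29-38 mm above the bench; not to be touched. Origin and axes are the chuck's.
- upper_ring: The fixed aluminium ring above the brass ring, 55 mm across, z 52-60 mm above the bench, with the slots of the three jaws; not to be touched. Origin and axes are the chuck's.
- jaw1: First of three white PTFE-faced steel jaws (8 mm wide, z 52-62 mm above the bench) with its slot, on the chuck's +x side. Origin: chuck's axis at bench level; it does not move with the jaw. Each jaw closes 7 mm per rad of the brass ring; 1 N at each jaw adds 0.021 N m of ring torque. Under 4 N a jaw the vial is loose, over 20 N the glass cracks; about 10 N is right.
- jaw2: Second jaw, 120 degrees anticlockwise (from above) of the first; otherwise alike.
- jaw3: Third jaw, 240 degrees anticlockwise of the first; otherwise alike.
- septa_jar: Small white jar with a green screw lid, 39 mm across and 47 mm tall, loose, standing about 120 mm from the chuck's axis on the chuck's +y side; stays where it stands. Origin: centre of its underside.
Not all that is in view belongs to the job. What is shaped like the vial but black or purple is not meant.

How it is judged:
By the outcome, as a careful person would: the job done as asked, in the order asked, and still so for the second after the job is handed in, with the robot touching nothing.
It also fails if it takes over 69 s, if anything falls off the work surface, if the arm or the gripper's body presses on something with over 40 N, if the wrist force passes 120 N, or if a joint passes its speed limit or range.

## Working session

There is one attempt and no reset: what is moved stays moved. The work goes in short steps, Python scripts to look and compute and a tool call to move; the robot and the scene stay as the last step left them, time stands still between calls to the robot, and variables do not carry over. Pictures are saved under pics/ and viewed, at most 10 in all, crops included, and the job is handed in when it is done.

Besides the shell and the picture viewer there is one more tool, called after "Request:" as a command line: name --argument value ..., lists and objects as JSON in quotes. carry_out: Moves the arm, as the interface text tells. Shift numbers are shares of 0.2 m and turn numbers shares of 45 degrees, none past 1 either way. Its arguments: {"type":"object","properties":{"deltas":{"type":"array","items":{"type":"object","properties":{"offset":{"type":"array","items":{"type":"number"}},"turn":{"type":"array","items":{"type":"number"}}}}},"fingers":{"type":"number"},"newtons":{"type":"number"}},"required":["deltas"]}

```bash
mkdir -p pics; ls
cat > h.py <<'E'
import numpy as np, cv2
from plant import r
def ray(cam,row,col,P=None):
    P=P or r.camera_params(cam)
    u=cv2.undistortPoints(np.array([[[col,row]]],float),np.array(P['K'],float),np.array(P['D'],float))[0,0]
    d=np.array(P['rotation'])@np.array([u[0],-u[1],-1.0]); return np.array(P['eye']),d
def atz(cam,row,col,z):
    e,d=ray(cam,row,col); return e+d*(z-e[2])/d[2]
def atdepth(cam,row,col,dep):
    e,d=ray(cam,row,col); return e+d*dep
def proj(cam,p):
    P=r.camera_params(cam); c=np.array(P['rotation']).T@(np.array(p)-np.array(P['eye']))
    q=cv2.projectPoints(np.array([[c[0],-c[1],-c[2]]]),np.zeros(3),np.zeros(3),np.array(P['K'],float),np.array(P['D'],float))[0][0,0]
    return q[::-1]
E
python3 - <<'E'
from h import *
np.set_printoptions(precision=4,suppress=True)
for c in ['scene','side']:
    im,d=r.snapshot(c); np.save(f'pics/{c}_d.npy',d); cv2.imwrite(f'pics/{c}0.png',im[:,:,::-1])
    print(c,r.camera_params(c)['eye'])
    for l in ['vial','chuck_axis','brass_ring','septa_jar','jaw1']:
        for x in r.pinpoint(l,c): 
            z={'vial':0,'chuck_axis':.012,'brass_ring':.045,'septa_jar':0,'jaw1':0}[l]
            print(l,x['confidence'],x['point'],atz(c,*x['point'],z))
        for x in r.look_for(l,c)[:5]: print('  box',l,x['confidence'],x['bbox'])
print(r.observe())
a=cv2.imread('pics/scene0.png');b=cv2.imread('pics/side0.png')
E
```

```text
pics
scene [-0.3166  0.3293  0.6468]Traceback (most recent call last):
  File "<stdin>", line 9, in <module>
  File "h.py", line 8, in atz
    e,d=ray(cam,row,col); return e+d*(z-e[2])/d[2]
                                              ~^^^
IndexError: invalid index to scalar variable.
```

```bash
sed -i "s/np.array(P\['rotation'\])/R(P)/; s/^from plant.*/&\nR=lambda P: cv2.Rodrigues(np.array(P['rotation'],float))[0]/" h.py
cat > m.py <<'E'
from h import *
np.set_printoptions(precision=4,suppress=True)
for c in ['scene','side']:
    im,d=r.snapshot(c); np.save(f'pics/{c}_d.npy',d); cv2.imwrite(f'pics/{c}0.png',im[:,:,::-1])
    print(c,r.camera_params(c)['eye'])
    for l in ['vial','chuck_axis','brass_ring','septa_jar','jaw1']:
        for x in r.pinpoint(l,c): 
            z={'vial':0,'chuck_axis':.012,'brass_ring':.045,'septa_jar':0,'jaw1':0}[l]
            print(l,x['confidence'],x['point'],atz(c,*x['point'],z))
        for x in r.look_for(l,c)[:5]: print('  box',l,x['confidence'],x['bbox'])
print(r.observe())
E
python3 m.py
```

```text
scene [-0.3166  0.3293  0.6468]
vial 0.83 [211.1, 344.1] [ 0.3999 -0.3335  0.    ]
vial 0.75 [190.3, 311.9] [ 0.524  -0.3163  0.    ]
  box vial 0.65 [321.7, 177.7, 329.5, 203.8]
  box vial 0.62 [308.2, 167.0, 316.8, 194.1]
  box vial 0.6 [339.5, 183.3, 349.1, 211.8]
chuck_axis 0.81 [208.2, 214.8] [ 0.5483 -0.0303  0.012 ]
  box chuck_axis 0.87 [192.9, 188.1, 217.4, 229.2]
  box chuck_axis 0.37 [201.9, 189.8, 218.2, 202.7]
brass_ring 0.67 [198.2, 213.0] [ 0.5465 -0.0257  0.045 ]
  box brass_ring 0.58 [194.0, 185.4, 215.0, 229.0]
septa_jar 0.52 [214.5, 163.4] [0.5977 0.0924 0.    ]
  box septa_jar 0.71 [155.0, 194.8, 173.7, 218.9]
side [0.2796 0.6266 0.5911]
vial 0.6 [168.0, 309.9] [ 0.4119 -0.3191  0.    ]
vial 0.55 [167.8, 288.5] [ 0.4668 -0.3041  0.    ]
vial 0.45 [162.7, 270.9] [ 0.5183 -0.3162  0.    ]
  box vial 0.8 [307.6, 142.0, 317.9, 166.9]
  box vial 0.67 [265.3, 136.4, 275.3, 166.0]
  box vial 0.61 [283.6, 143.0, 297.5, 168.4]
chuck_axis 0.9 [224.3, 222.8] [ 0.5479 -0.0214  0.012 ]
  box chuck_axis 0.82 [191.5, 198.7, 262.6, 247.7]
brass_ring 0.59 [216.4, 225.7] [ 0.5357 -0.0104  0.045 ]
  box brass_ring 0.61 [191.2, 200.4, 262.7, 252.9]
septa_jar 0.79 [259.0, 174.3] [0.6094 0.0949 0.    ]
  box septa_jar 0.84 [163.0, 231.3, 187.5, 265.0]
  box jaw1 0.54 [282.2, 141.2, 296.1, 169.4]
{'clock': 1.2, 'q': array([-1.5104,  0.3129,  1.4977, -0.    ,  1.331 , -0.2234]), 'dq': array([-0.0006,  0.0004, -0.0017, -0.0024, -0.0011, -0.0004]), 'effort': array([  0.0002, -40.2117, -25.2412,   0.0695,   0.032 ,  -0.    ]), 'tcp_pos': array([ 0.147 , -0.504 ,  0.2607]), 'tool_rot': array([-3.11  , -0.4443,  0.    ]), 'force': array([ 0.3254,  0.0606, -0.7243]), 'torque': array([-0.0332,  0.0172, -0.0134]), 'gripper_force': 0.0, 'grip_width': 0.08792316646686013}
```

View pics/scene0.png

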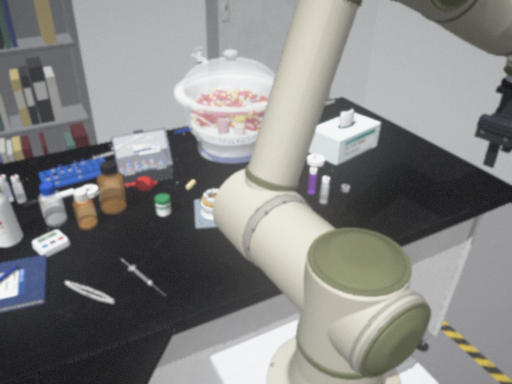

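View pics/side0.png

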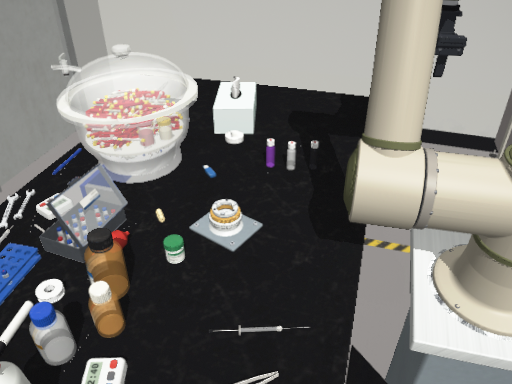

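Run:
```python
from h import *
b=cv2.imread('pics/side0.png'); 
x=cv2.resize(b[130:180,250:330],None,fx=5,fy=5,interpolation=2); y=cv2.resize(b[185:275,155:275],None,fx=3.33,fy=3.33,interpolation=2)
w=max(x.shape[1],y.shape[1]); x=cv2.copyMakeBorder(x,0,0,0,w-x.shape[1],0); y=cv2.copyMakeBorder(y,0,0,0,w-y.shape[1],0)
cv2.imwrite('pics/c1.png',np.vstack([x,y]))
d=np.load('pics/side_d.npy')
np.set_printoptions(precision=3,suppress=True)
for n,rc in dict(bowltop=(50,120),bowlR=(92,192),bowlbase=(160,178),box=(95,235),jarlid=(238,174),vialcap=(144,291),glue=(171,209),whitering=(136,234)).items(): print(n,atdepth('side',*rc,d[rc]))
for rc in [(227,191),(209,226),(228,262),(247,233)]: print('plate',atdepth('side',*rc,d[rc]))
```

```text
bowltop [ 0.857 -0.212  0.31 ]
bowlR [ 0.704 -0.256  0.205]
bowlbase [ 0.755 -0.237  0.015]
box [ 0.689 -0.526  0.093]
jarlid [0.61  0.083 0.046]
vialcap [ 0.462 -0.299  0.075]
glue [ 0.659 -0.22   0.007]
whitering [ 0.654 -0.406  0.016]
plate [0.612 0.003 0.008]
plate [ 0.547 -0.043  0.038]
plate [ 0.467 -0.048 -0.001]
plate [0.505 0.036 0.008]
```

View pics/c1.png

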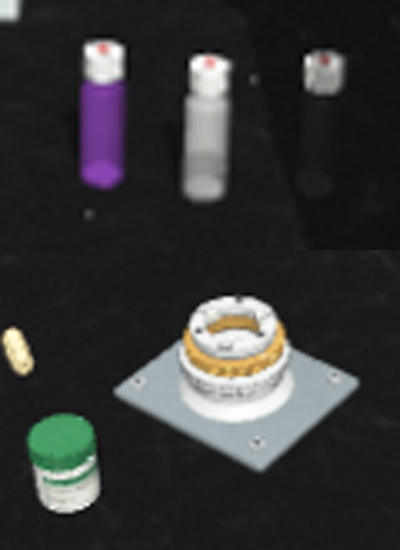

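```bash
cat >> h.py <<'E'
from scipy.spatial.transform import Rotation as Ro
def plan(p,yaw=None):
    """fractions to reach TCP p, tool x heading yaw (deg), pointing down"""
    s=r.observe(); T=Ro.from_rotvec(s['tool_rot']); off=T.inv().apply(np.array(p)-s['tcp_pos'])/.2
    tx=T.as_matrix()[:,0]; cur=np.degrees(np.arctan2(tx[1],tx[0]))
    t=np.zeros(3)
    if yaw is not None:
        c,q=np.cos(np.radians(yaw)),np.sin(np.radians(yaw))
        G=Ro.from_matrix(np.array([[c,q,0],[q,-c,0],[0,0,-1]])); t=(T.inv()*G).as_rotvec(degrees=True)/45
    print('t',round(s['clock'],2),'pos',s['tcp_pos'].round(4),'yaw',cur.round(2),'OFF',off.round(3),'TURN',t.round(3),'q6',s['q'][5].round(3))
E
python3 -c "
from h import *
plan((.45,-.302,.25),0)"
```

```text
t 1.2 pos [ 0.147  -0.504   0.2607] yaw 16.26 OFF [ 1.737 -0.545  0.053] TURN [-0.     0.     0.361] q6 -0.223
```

Request:
carry_out --deltas '[{"offset":[0.17,-0.05,0],"turn":[0,0,0.07]},{"offset":[0.35,-0.11,0],"turn":[0,0,0.14]},{"offset":[0.52,-0.16,0],"turn":[0,0,0.22]},{"offset":[0.7,-0.22,0.03],"turn":[0,0,0.29]},{"offset":[0.87,-0.27,0.05],"turn":[0,0,0.36]}]' --fingers 50

```text
clock: 1.7
tcp_pos: [0.3001, -0.4023, 0.2506]
tool_rot: [3.141, -0.002, 0.0]
force: [0.7, -0.8, -0.5]
grip_width: 0.0511
gripper_force: 0.0
```

```bash
python3 -c "
from h import *
plan((.45,-.302,.25),0)"
```

```text
t 1.7 pos [ 0.3001 -0.4023  0.2506] yaw -0.07 OFF [ 0.749 -0.502  0.003] TURN [ 0.    -0.    -0.002] q6 0.408
```

Request:
carry_out --deltas '[{"offset":[0.18,-0.12,0],"turn":[0,0,0]},{"offset":[0.36,-0.24,0],"turn":[0,0,0]},{"offset":[0.55,-0.37,0],"turn":[0,0,0]},{"offset":[0.75,-0.5,0],"turn":[0,0,0]},{"offset":[0.75,-0.5,0],"turn":[0,0,0]}]'

```text
clock: 2.2
tcp_pos: [0.4521, -0.3002, 0.2506]
tool_rot: [-3.141, -0.01, -0.001]
force: [0.7, -0.4, -0.5]
grip_width: 0.0497
gripper_force: 0.0
```

Run:
```python
from h import *
np.set_printoptions(precision=4,suppress=True)
plan((.45,-.302,.25),0)
im,d=r.snapshot('wrist'); cv2.imwrite('pics/w1.png',im[:,:,::-1]); np.save('pics/w1d.npy',d)
print(r.camera_params('wrist')['eye'])
for x in r.pinpoint('vial','wrist'): print(x,atz('wrist',*x['point'],0))
for x in r.silhouettes('vial','wrist'): print(x['bbox'],x['confidence'])
```

```text
t 2.2 pos [ 0.4521 -0.3002  0.2506] yaw 0.37 OFF [-0.01   0.009  0.003] TURN [-0.001 -0.001  0.008] q6 0.761
[ 0.5209 -0.3003  0.3751]
{'point': [110.9, 262.7], 'confidence': 0.65} [ 0.5135 -0.3116  0.    ]
{'point': [199.0, 277.0], 'confidence': 0.57} [ 0.4042 -0.3312  0.    ]
{'point': [155.5, 261.1], 'confidence': 0.55} [ 0.4603 -0.3102  0.    ]
[252.9, 96.3, 272.7, 121.4] 0.87
[250.3, 147.4, 273.5, 177.4] 0.81
[269.2, 193.0, 288.8, 230.5] 0.77
```

View pics/w1.png

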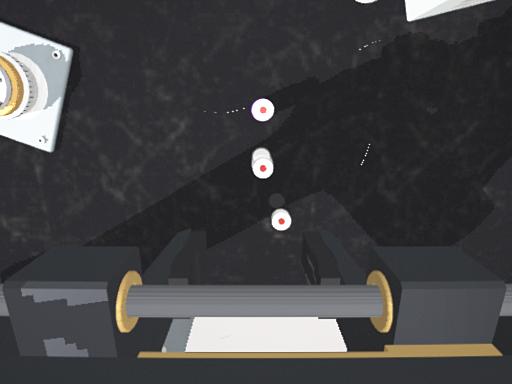

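Run:
```python
from h import *
im=cv2.imread('pics/w1.png').astype(int); 
m=(im[:,:,2]>150)&(im[:,:,1]<120)&(im[:,:,0]<120)
n,l,s,c=cv2.connectedComponentsWithStats(m.astype(np.uint8))
d=np.load('pics/w1d.npy')
for i in range(1,n):
    if s[i,4]>8: co,ro=c[i]; print(s[i,4],ro,co,atz('wrist',ro,co,.077).round(4),atdepth('wrist',ro,co,d[int(round(ro)),int(round(co))]).round(4))
plan((.461,-.310,.15),0)
```

```text
20 109.55 262.95 [ 0.5154 -0.3105  0.077 ] [ 0.5154 -0.3105  0.0773]
25 168.04 262.4 [ 0.4593 -0.3106  0.077 ] [ 0.4592 -0.3106  0.0767]
21 221.0 281.0 [ 0.4032 -0.3305  0.077 ] [ 0.4038 -0.3304  0.0785]
t 2.35 pos [ 0.4485 -0.3035  0.2506] yaw 0.07 OFF [0.063 0.033 0.503] TURN [-0.     0.001  0.002] q6 0.758
```

Request:
carry_out --deltas '[{"offset":[0.03,0.0,0.13],"turn":[0,0,0]},{"offset":[0.06,0.02,0.26],"turn":[0,0,0]},{"offset":[0.065,0.025,0.4],"turn":[0,0,0]},{"offset":[0.065,0.025,0.4],"turn":[0,0,0]},{"offset":[0.065,0.025,0.4],"turn":[0,0,0]}]'

```text
clock: 2.85
tcp_pos: [0.4612, -0.3091, 0.1715]
tool_rot: [3.141, -0.001, 0.0]
force: [-0.2, -0.7, 0.4]
grip_width: 0.0499
gripper_force: 0.0
```

```bash
cat > sep.py <<'E'
from h import *
P0=r.observe()['tcp_pos']; P=r.camera_params('wrist')
im,d=r.snapshot('wrist'); cv2.imwrite('pics/w2.png',im[:,:,::-1]); print(P0,r.observe()['tcp_pos'])
im=im[:,:,::-1].astype(int); m=(im[:,:,2]>150)&(im[:,:,1]<120)&(im[:,:,0]<120)
n,l,s,c=cv2.connectedComponentsWithStats(m.astype(np.uint8))
for i in range(1,n):
    if s[i,4]>15:
        co,ro=c[i]; e,dd=ray('wrist',ro,co,P); print(s[i,4],ro,co,(e+dd*(.077-e[2])/dd[2]).round(4),(e+dd*d[int(round(ro)),int(round(co))]).round(4))
E
python3 sep.py; python3 -c "
from h import *
plan((.461,-.308,.076),0)"
```

```text
[ 0.46123937 -0.30913922  0.17151286] [ 0.46163586 -0.30920772  0.1722244 ]
t 2.9 pos [ 0.4616 -0.3092  0.1722] yaw -0.01 OFF [-0.004 -0.007  0.481] TURN [ 0.002 -0.002 -0.   ] q6 0.77
```

Request:
carry_out --deltas '[{"offset":[-0.12,0,-0.15],"turn":[0,0,0]},{"offset":[-0.25,0,-0.2],"turn":[0,0,0]},{"offset":[-0.25,0,-0.2],"turn":[0,0,0]},{"offset":[-0.25,0,-0.2],"turn":[0,0,0]},{"offset":[-0.25,0,-0.2],"turn":[0,0,0]}]'

```text
clock: 3.4
tcp_pos: [0.4123, -0.3084, 0.2109]
tool_rot: [3.141, 0.002, 0.001]
force: [0.3, -0.4, -0.1]
grip_width: 0.0502
gripper_force: 0.0
```

```bash
python3 sep.py; python3 -c "
from h import *
plan((.461,-.308,.076),0)"
```

```text
[ 0.41226566 -0.3084254   0.21091721] [ 0.41226948 -0.30830325  0.21060612]
40 130.2 254.075 [ 0.4631 -0.3072  0.077 ] [ 0.4632 -0.3072  0.0779]
33 194.9090909090909 276.6969696969697 [ 0.4071 -0.3273  0.077 ] [ 0.4072 -0.3273  0.0775]
t 3.45 pos [ 0.4123 -0.3083  0.2106] yaw 0.08 OFF [ 0.244 -0.001  0.673] TURN [-0.     0.     0.002] q6 0.699
```

Request:
carry_out --deltas '[{"offset":[0.2,-0.005,0],"turn":[0,0,0]},{"offset":[0.254,-0.005,0.2],"turn":[0,0,0]},{"offset":[0.254,-0.005,0.35],"turn":[0,0,0]},{"offset":[0.254,-0.005,0.5],"turn":[0,0,0]},{"offset":[0.254,-0.005,0.5],"turn":[0,0,0]}]'

```text
clock: 3.95
tcp_pos: [0.4617, -0.3057, 0.1069]
tool_rot: [-3.136, -0.003, 0.008]
force: [-0.1, 0.6, 0.3]
grip_width: 0.0496
gripper_force: 0.0
```

```bash
python3 -c "
from h import *
plan((.4631,-.3072,.075),0)"
```

```text
t 3.95 pos [ 0.4617 -0.3057  0.1069] yaw 0.1 OFF [0.008 0.008 0.159] TURN [-0.007  0.007  0.002] q6 0.773
```

Request:
carry_out --deltas '[{"offset":[0,0,0.1],"turn":[0,0,0]},{"offset":[0,0,0.178],"turn":[0,0,0]},{"offset":[0,0,0.178],"turn":[0,0,0]},{"offset":[0,0,0.178],"turn":[0,0,0]},{"offset":[0,0,0.178],"turn":[0,0,0]}]'

```text
clock: 4.45
tcp_pos: [0.4632, -0.3077, 0.0766]
tool_rot: [3.14, 0.002, 0.003]
force: [-0.4, -0.1, 0.0]
grip_width: 0.0502
gripper_force: 0.0
```

Request:
carry_out --deltas '[{"offset":[0,0,0],"turn":[0,0,0]},{"offset":[0,0,0],"turn":[0,0,0]},{"offset":[0,0,0],"turn":[0,0,0]},{"offset":[0,0,0],"turn":[0,0,0]},{"offset":[0,0,0],"turn":[0,0,0]}]' --fingers 10 --newtons 8

```text
clock: 4.95
tcp_pos: [0.4627, -0.3073, 0.0753]
tool_rot: [3.141, 0.002, 0.0]
force: [0.1, -0.0, 1.7]
grip_width: 0.0226
gripper_force: 8.0
```

```bash
python3 -c "
from h import *
plan((.4631,-.3072,.20),0)"
```

```text
t 4.95 pos [ 0.4627 -0.3073  0.0753] yaw 0.06 OFF [ 0.002 -0.001 -0.624] TURN [ 0.    -0.     0.001] q6 0.772
```

Request:
carry_out --deltas '[{"offset":[0,0,-0.2],"turn":[0,0,0]},{"offset":[0,0,-0.4],"turn":[0,0,0]},{"offset":[0,-0.15,-0.6],"turn":[0,0,0]},{"offset":[0.05,-0.35,-0.8],"turn":[0,0,0]},{"offset":[0.07,-0.55,-0.85],"turn":[0,0,0]}]'

```text
clock: 5.45
tcp_pos: [0.4772, -0.1972, 0.2483]
tool_rot: [3.139, -0.001, 0.006]
force: [0.7, 1.1, -1.4]
grip_width: 0.0224
gripper_force: 8.0
```

Request:
carry_out --deltas '[{"offset":[0.03,-0.2,0],"turn":[0,0,0]},{"offset":[0.05,-0.4,0],"turn":[0,0,0]},{"offset":[0.06,-0.6,0],"turn":[0,0,0]},{"offset":[0.06,-0.8,0],"turn":[0,0,0]},{"offset":[0.06,-0.85,0],"turn":[0,0,0]}]'

```text
clock: 5.95
tcp_pos: [0.4879, -0.0242, 0.2452]
tool_rot: [-3.141, -0.007, 0.0]
force: [0.1, -1.0, -1.0]
grip_width: 0.0226
gripper_force: 8.0
```

Request:
carry_out --deltas '[{"offset":[0,0,0],"turn":[0,0,0]},{"offset":[0,0,0],"turn":[0,0,0]},{"offset":[0,0,0],"turn":[0,0,0]},{"offset":[0,0,0],"turn":[0,0,0]},{"offset":[0,0,0],"turn":[0,0,0]}]'

```text
clock: 6.45
tcp_pos: [0.4883, -0.028, 0.245]
tool_rot: [3.142, -0.0, -0.0]
force: [0.4, 0.0, -0.9]
grip_width: 0.0227
gripper_force: 8.0
```

```bash
cat > ch.py <<'E'
import sys
from h import *
np.set_printoptions(precision=4,suppress=True)
P=r.camera_params('wrist'); print(r.observe()['tcp_pos'])
im,d=r.snapshot('wrist'); n=sys.argv[1]; cv2.imwrite(f'pics/{n}.png',im[:,:,::-1]); np.save(f'pics/{n}d.npy',d); np.save(f'pics/{n}P.npy',P,allow_pickle=True)
print(r.observe()['tcp_pos'], r.observe()['grip_width'])
def az(rc,z):
    e,dd=ray('wrist',*rc,P); return e+dd*(z-e[2])/dd[2]
for l,z in [('chuck_axis',.012),('brass_ring',.045),('chuck',0),('septa_jar',0)]:
    for x in r.pinpoint(l,'wrist')[:2]: print(l,x['confidence'],x['point'],az(x['point'],z))
# brass ring / upper-ring points from depth: fit circles at height bands
vv,uu=np.nonzero(d>0)
pts=np.stack([uu,vv],1).astype(float)[:,None]
un=cv2.undistortPoints(pts,np.array(P['K'],float),np.array(P['D'],float))[:,0]
c=np.stack([un[:,0],-un[:,1],-np.ones(len(un))],1)*d[vv,uu][:,None]
W=c@R(P).T+np.array(P['eye']); np.save(f'pics/{n}W.npy',np.c_[W,vv,uu])
near=np.hypot(W[:,0]-.547,W[:,1]+.025)<.09
for lo,hi in [(.004,.010),(.057,.066),(.046,.054),(.036,.0395)]:
    q=W[near&(W[:,2]>lo)&(W[:,2]<hi)]; 
    if len(q)>10: (cx,cy),rad=cv2.minEnclosingCircle(q[:,:2].astype(np.float32)); print(lo,hi,len(q),'enc',cx,cy,rad,'minrect',cv2.minAreaRect(q[:,:2].astype(np.float32)), 'zmed',np.median(q[:,2]))
E
python3 ch.py w3
```

```text
[ 0.4883 -0.028   0.245 ]
[ 0.4883 -0.0278  0.2451] 0.022534925099143305
chuck_axis 0.91 [119.4, 255.0] [ 0.5436 -0.0278  0.012 ]
brass_ring 0.85 [121.2, 248.7] [ 0.5432 -0.0212  0.045 ]
chuck 0.56 [119.5, 253.8] [ 0.543  -0.0264  0.    ]
chuck 0.15 [119.8, 253.4] [ 0.5427 -0.026   0.    ]
septa_jar 0.8 [61.9, 149.2] [0.6066 0.0915 0.    ]
0.004 0.01 1591 enc 0.5440291166305542 -0.024145642295479774 0.0791502520442009 minrect ((0.5434892773628235, -0.024337321519851685), (0.10442623496055603, 0.12498833984136581), 70.0001220703125) zmed 0.009590291915114069
0.057 0.066 1412 enc 0.54332435131073 -0.02450171299278736 0.0277002714574337 minrect ((0.5431499481201172, -0.02457631379365921), (0.05445266515016556, 0.05405431240797043), 24.51219940185547) zmed 0.060857497763292495
0.046 0.054 651 enc 0.5432495474815369 -0.024457469582557678 0.03225012496113777 minrect ((0.5435104370117188, -0.02442556992173195), (0.06300786137580872, 0.06341637670993805), 68.35485076904297) zmed 0.05049214356324627
0.036 0.0395 737 enc 0.5433310270309448 -0.0243389792740345 0.03526632860302925 minrect ((0.5437299609184265, -0.02444082871079445), (0.06924764066934586, 0.06817489117383957), 1.072474718093872) zmed 0.03852260350337505
```

View pics/w3.png

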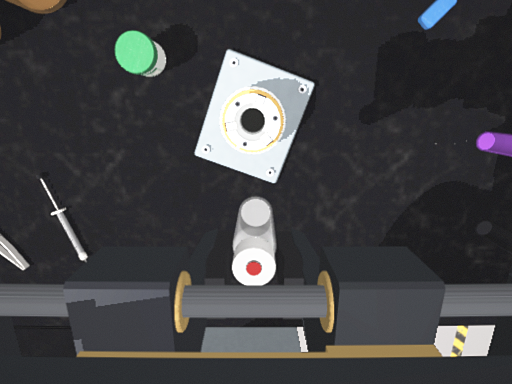

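Run:
```python
from h import *
P=np.load('pics/w3P.npy',allow_pickle=True).item()
def az(rc,z):
    e,dd=ray('wrist',*rc,P); return (e+dd*(z-e[2])/dd[2]).round(4)
print('septum',az((268,254),.247),'base',az((212,255.5),.170))
a=cv2.imread('pics/w3.png')[190:290,215:295]
for x in r.pinpoint('vial','wrist'): print(x['point'],x['confidence'],az(x['point'],.170))
im=a.astype(int)
plan((.5433,-.0245,.2),0)
```

```text
septum [ 0.4886 -0.0268  0.247 ] base [ 0.488  -0.0278  0.17  ]
[142.6, 488.2] 0.86 [ 0.5362 -0.1806  0.17  ]
[228.7, 484.4] 0.77 [ 0.4753 -0.1909  0.17  ]
[208.5, 254.3] 0.69 [ 0.4905 -0.027   0.17  ]
t 6.75 pos [ 0.4883 -0.0273  0.2451] yaw 0.06 OFF [ 0.275 -0.014  0.226] TURN [-0.     0.     0.001] q6 1.274
```

Request:
carry_out --deltas '[{"offset":[0.14,-0.008,0],"turn":[0,0,0]},{"offset":[0.275,-0.016,0.15],"turn":[0,0,0]},{"offset":[0.275,-0.016,0.3],"turn":[0,0,0]},{"offset":[0.275,-0.016,0.42],"turn":[0,0,0]},{"offset":[0.275,-0.016,0.42],"turn":[0,0,0]}]'

```text
clock: 7.25
tcp_pos: [0.542, -0.0236, 0.1582]
tool_rot: [-3.14, -0.002, 0.009]
force: [-0.1, -0.3, -0.4]
grip_width: 0.0228
gripper_force: 8.0
```

Request:
carry_out --deltas '[{"offset":[0,0,0],"turn":[0,0,0]},{"offset":[0,0,0],"turn":[0,0,0]},{"offset":[0,0,0],"turn":[0,0,0]},{"offset":[0,0,0],"turn":[0,0,0]},{"offset":[0,0,0],"turn":[0,0,0]}]'

```text
clock: 7.75
tcp_pos: [0.5435, -0.024, 0.1616]
tool_rot: [3.141, 0.002, 0.001]
force: [0.3, -0.6, -1.4]
grip_width: 0.0226
gripper_force: 8.0
```

```bash
python3 -c "
from h import *
plan((.5433,-.0245,.0875),0)
print(r.observe()['force'],r.observe()['torque'])"
```

```text
t 7.75 pos [ 0.5435 -0.024   0.1616] yaw 0.06 OFF [-0.001  0.002  0.371] TURN [ 0.    -0.001  0.001] q6 1.31
[ 0.32711808 -0.55138703 -1.41312984] [ 0.02942564  0.00762777 -0.0028629 ]
```

Descend in two stages, watching force.

Request:
carry_out --deltas '[{"offset":[0,0.001,0.07],"turn":[0,0,0]},{"offset":[0,0.001,0.14],"turn":[0,0,0]},{"offset":[0,0.001,0.2],"turn":[0,0,0]},{"offset":[0,0.001,0.23],"turn":[0,0,0]},{"offset":[0,0.001,0.23],"turn":[0,0,0]}]'

```text
clock: 8.25
tcp_pos: [0.543, -0.0241, 0.1145]
tool_rot: [-3.141, -0.002, 0.002]
force: [0.0, 0.3, -0.6]
grip_width: 0.0227
gripper_force: 8.0
```

Request:
carry_out --deltas '[{"offset":[0,0,0.04],"turn":[0,0,0]},{"offset":[0,0,0.08],"turn":[0,0,0]},{"offset":[0,0,0.11],"turn":[0,0,0]},{"offset":[0,0,0.11],"turn":[0,0,0]},{"offset":[0,0,0.11],"turn":[0,0,0]}]'

```text
clock: 8.75
tcp_pos: [0.5434, -0.0242, 0.0931]
tool_rot: [-3.142, -0.002, 0.0]
force: [0.0, -0.5, -0.6]
grip_width: 0.0227
gripper_force: 8.0
```

```bash
python3 -c "
from h import *
plan((.5433,-.0245,.0875),0)
print(r.observe()['force'],r.observe()['torque'])"
```

```text
t 8.75 pos [ 0.5434 -0.0242  0.0931] yaw 0.06 OFF [-0.     0.001  0.028] TURN [-0.     0.     0.001] q6 1.31
[ 0.03789602 -0.49582544 -0.59643111] [0.04666782 0.00796412 0.05910016]
```

Request:
carry_out --deltas '[{"offset":[0,0.001,0.01],"turn":[0,0,0]},{"offset":[0,0.001,0.02],"turn":[0,0,0]},{"offset":[0,0.001,0.028],"turn":[0,0,0]},{"offset":[0,0.001,0.028],"turn":[0,0,0]},{"offset":[0,0.001,0.028],"turn":[0,0,0]}]'

```text
clock: 9.25
tcp_pos: [0.5433, -0.0244, 0.0875]
tool_rot: [-3.142, -0.002, -0.0]
force: [0.7, -0.6, 0.4]
grip_width: 0.0225
gripper_force: 8.0
```

Request:
carry_out --deltas '[{"offset":[0,0,0],"turn":[0,0,0]},{"offset":[0,0,0],"turn":[0,0,0]},{"offset":[0,0,0],"turn":[0,0,0]},{"offset":[0,0,0],"turn":[0,0,0]},{"offset":[0,0,0],"turn":[0,0,0]}]'

```text
clock: 9.75
tcp_pos: [0.5433, -0.0244, 0.0875]
tool_rot: [3.142, 0.002, 0.0]
force: [-0.4, 0.6, -0.2]
grip_width: 0.0228
gripper_force: 8.0
```

Request:
carry_out --deltas '[{"offset":[0,0,0],"turn":[0,0,0]},{"offset":[0,0,0],"turn":[0,0,0]},{"offset":[0,0,0],"turn":[0,0,0]},{"offset":[0,0,0],"turn":[0,0,0]},{"offset":[0,0,0],"turn":[0,0,0]}]' --fingers 86

```text
clock: 10.25
tcp_pos: [0.5433, -0.0244, 0.0875]
tool_rot: [-3.142, -0.002, -0.0]
force: [0.5, -0.0, -0.2]
grip_width: 0.0603
gripper_force: 0.0
```

Request:
carry_out --deltas '[{"offset":[0,0,0],"turn":[0,0,0]},{"offset":[0,0,0],"turn":[0,0,0]},{"offset":[0,0,0],"turn":[0,0,0]},{"offset":[0,0,0],"turn":[0,0,0]},{"offset":[0,0,0],"turn":[0,0,0]}]'

```text
clock: 10.75
tcp_pos: [0.5433, -0.0244, 0.0875]
tool_rot: [-3.142, -0.002, 0.0]
force: [0.2, -0.6, -0.1]
grip_width: 0.086
gripper_force: 0.0
```

```bash
python3 -c "
from h import *
plan((.5433,-.0245,.0650),0)
im,d=r.snapshot('side'); cv2.imwrite('pics/s2.png',cv2.resize(im[130:270,150:310,::-1],None,fx=4,fy=4,interpolation=2))
"
```

```text
t 10.75 pos [ 0.5433 -0.0244  0.0875] yaw 0.06 OFF [-0.     0.001  0.113] TURN [-0.     0.     0.001] q6 1.309
```

View pics/s2.png

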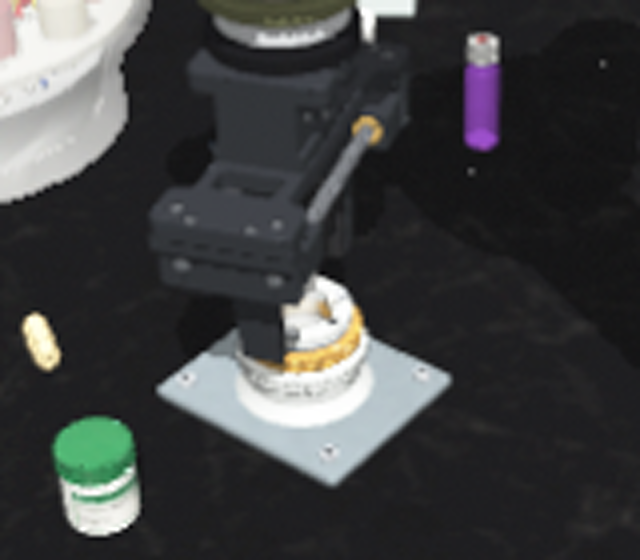

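Request:
carry_out --deltas '[{"offset":[0,0,0.04],"turn":[0,0,0]},{"offset":[0,0,0.08],"turn":[0,0,0]},{"offset":[0,0.001,0.113],"turn":[0,0,0]},{"offset":[0,0.001,0.113],"turn":[0,0,0]},{"offset":[0,0.001,0.113],"turn":[0,0,0]}]'

```text
clock: 11.3
tcp_pos: [0.5433, -0.0246, 0.0647]
tool_rot: [-3.141, -0.002, 0.001]
force: [0.0, 0.9, 0.1]
grip_width: 0.0863
gripper_force: 0.0
```

Request:
carry_out --deltas '[{"offset":[0,0,0],"turn":[0,0,0]},{"offset":[0,0,0],"turn":[0,0,0]},{"offset":[0,0,0],"turn":[0,0,0]},{"offset":[0,0,0],"turn":[0,0,0]},{"offset":[0,0,0],"turn":[0,0,0]}]' --fingers 58 --newtons 45

```text
clock: 11.8
tcp_pos: [0.5435, -0.026, 0.0652]
tool_rot: [3.139, 0.002, 0.001]
force: [-0.9, -9.1, 0.2]
grip_width: 0.0624
gripper_force: 45.0
```

```bash
cat > st.py <<'E'
from h import *
s=r.observe(); tx=Ro.from_rotvec(s['tool_rot']).as_matrix()[:,0]
print(round(s['clock'],2),s['tcp_pos'].round(4),'yaw rad',np.arctan2(tx[1],tx[0]).round(4),'F',s['force'].round(2),'T',s['torque'].round(3),'e6',s['effort'][5].round(3),'w',round(s['grip_width'],4),s['gripper_force'],'q6',s['q'][5].round(3))
E
python3 st.py
```

```text
11.8 [ 0.5435 -0.026   0.0652] yaw rad 0.001 F [-0.93 -9.05  0.21] T [-1.194  0.242 -0.087] e6 -0.039 w 0.0624 45.00071248970926 q6 1.309
```

Request:
carry_out --deltas '[{"offset":[0,0.007,0],"turn":[0,0,0]},{"offset":[0,0.007,0],"turn":[0,0,0]},{"offset":[0,0.007,0],"turn":[0,0,0]},{"offset":[0,0.007,0],"turn":[0,0,0]},{"offset":[0,0.007,0],"turn":[0,0,0]}]'

```text
clock: 12.3
tcp_pos: [0.5435, -0.0262, 0.0651]
tool_rot: [3.141, 0.002, 0.001]
force: [-0.5, -3.8, 2.8]
grip_width: 0.0621
gripper_force: 45.0
```

```bash
python3 st.py
```

```text
12.3 [ 0.5435 -0.0262  0.0651] yaw rad 0.0012 F [-0.5  -3.78  2.79] T [-0.482  0.102 -0.062] e6 -0.053 w 0.0621 45.00084503553808 q6 1.306
```

Request:
carry_out --deltas '[{"offset":[0,0.004,0],"turn":[0,0,0.05]},{"offset":[0,0.004,0],"turn":[0,0,0.1]},{"offset":[0,0.004,0],"turn":[0,0,0.15]},{"offset":[0,0.004,0],"turn":[0,0,0.2]},{"offset":[0,0.004,0],"turn":[0,0,0.25]}]'

```text
clock: 12.8
tcp_pos: [0.5435, -0.0262, 0.0651]
tool_rot: [-3.126, 0.307, -0.001]
force: [-0.5, 1.9, 3.7]
grip_width: 0.0621
gripper_force: 45.0
```

```bash
python3 st.py
```

```text
12.8 [ 0.5435 -0.0262  0.0651] yaw rad -0.1959 F [-0.45  1.9   3.72] T [0.284 0.004 0.362] e6 -0.166 w 0.0621 45.000103656202555 q6 1.502
```

Request:
carry_out --deltas '[{"offset":[0,0,0],"turn":[0,0,0.035]},{"offset":[0,0,0],"turn":[0,0,0.07]},{"offset":[0,0,0],"turn":[0,0,0.105]},{"offset":[0,0,0],"turn":[0,0,0.14]},{"offset":[0,0,0],"turn":[0,0,0.175]}]'

```text
clock: 13.3
tcp_pos: [0.5435, -0.0262, 0.0651]
tool_rot: [-3.097, 0.522, -0.0]
force: [0.4, 5.4, 5.1]
grip_width: 0.062
gripper_force: 45.0
```

```bash
python3 st.py
```

```text
13.3 [ 0.5435 -0.0262  0.0651] yaw rad -0.3342 F [0.37 5.41 5.15] T [ 0.927 -0.077  0.469] e6 -0.012 w 0.062 45.00088317319751 q6 1.64
```

Request:
carry_out --deltas '[{"offset":[-0.001,-0.004,0],"turn":[0,0,0.01]},{"offset":[-0.001,-0.004,0],"turn":[0,0,0.02]},{"offset":[-0.001,-0.004,0],"turn":[0,0,0.03]},{"offset":[-0.001,-0.004,0],"turn":[0,0,0.04]},{"offset":[-0.001,-0.004,0],"turn":[0,0,0.05]}]'

```text
clock: 13.8
tcp_pos: [0.5435, -0.0261, 0.0651]
tool_rot: [3.087, -0.582, 0.001]
force: [0.1, 0.5, 5.4]
grip_width: 0.0623
gripper_force: 45.0
```

```bash
python3 st.py
```

```text
13.8 [ 0.5435 -0.0261  0.0651] yaw rad -0.3726 F [0.1  0.49 5.42] T [0.214 0.028 0.329] e6 0.239 w 0.0623 45.001340699382126 q6 1.68
```

Request:
carry_out --deltas '[{"offset":[0,0,0],"turn":[0,0,0.014]},{"offset":[0,0,0],"turn":[0,0,0.028]},{"offset":[0,0,0],"turn":[0,0,0.042]},{"offset":[0,0,0],"turn":[0,0,0.056]},{"offset":[0,0,0],"turn":[0,0,0.07]}]'

```text
clock: 14.3
tcp_pos: [0.5435, -0.026, 0.0651]
tool_rot: [3.07, -0.667, 0.001]
force: [-0.3, 1.2, 4.6]
grip_width: 0.062
gripper_force: 45.0
```

```bash
python3 st.py
```

```text
14.3 [ 0.5435 -0.026   0.0651] yaw rad -0.4277 F [-0.26  1.25  4.6 ] T [0.284 0.057 0.323] e6 0.199 w 0.062 45.00129005871713 q6 1.735
```

Request:
carry_out --deltas '[{"offset":[0,0,0],"turn":[0,0,0.014]},{"offset":[0,0,0],"turn":[0,0,0.028]},{"offset":[0,0,0],"turn":[0,0,0.042]},{"offset":[0,0,0],"turn":[0,0,0.056]},{"offset":[0,0,0],"turn":[0,0,0.07]}]'

```text
clock: 14.8
tcp_pos: [0.5435, -0.026, 0.0651]
tool_rot: [3.05, -0.751, 0.001]
force: [0.4, 0.9, 5.7]
grip_width: 0.0622
gripper_force: 45.0
```

```bash
python3 st.py
```

```text
14.8 [ 0.5435 -0.026   0.0651] yaw rad -0.4827 F [0.4  0.93 5.72] T [0.261 0.011 0.377] e6 0.199 w 0.0622 45.00132689718157 q6 1.79
```

Request:
carry_out --deltas '[{"offset":[0,0,0],"turn":[0,0,0.012]},{"offset":[0,0,0],"turn":[0,0,0.024]},{"offset":[0,0,0],"turn":[0,0,0.036]},{"offset":[0,0,0],"turn":[0,0,0.048]},{"offset":[0,0,0],"turn":[0,0,0.06]}]'

```text
clock: 15.3
tcp_pos: [0.5435, -0.026, 0.0651]
tool_rot: [-3.032, 0.822, -0.001]
force: [0.6, 1.3, 4.7]
grip_width: 0.0623
gripper_force: 45.0
```

```bash
python3 st.py
```

```text
15.3 [ 0.5435 -0.026   0.0651] yaw rad -0.5297 F [0.62 1.3  4.71] T [0.357 0.034 0.365] e6 0.219 w 0.0623 45.001367311924696 q6 1.837
```

Request:
carry_out --deltas '[{"offset":[0,0,0],"turn":[0,0,0.014]},{"offset":[0,0,0],"turn":[0,0,0.028]},{"offset":[0,0,0],"turn":[0,0,0.042]},{"offset":[0,0,0],"turn":[0,0,0.056]},{"offset":[0,0,0],"turn":[0,0,0.07]}]'

```text
clock: 15.8
tcp_pos: [0.5435, -0.026, 0.0651]
tool_rot: [-3.008, 0.906, -0.001]
force: [-0.3, 1.7, 4.9]
grip_width: 0.0625
gripper_force: 45.0
```

```bash
python3 st.py
```

```text
15.8 [ 0.5435 -0.026   0.0651] yaw rad -0.5848 F [-0.27  1.68  4.86] T [ 0.392 -0.02   0.334] e6 0.199 w 0.0625 45.0012339418754 q6 1.892
```

Request:
carry_out --deltas '[{"offset":[0,0,0],"turn":[0,0,0.014]},{"offset":[0,0,0],"turn":[0,0,0.028]},{"offset":[0,0,0],"turn":[0,0,0.042]},{"offset":[0,0,0],"turn":[0,0,0.056]},{"offset":[0,0,0],"turn":[0,0,0.07]}]'

```text
clock: 16.3
tcp_pos: [0.5435, -0.026, 0.0651]
tool_rot: [-2.982, 0.988, -0.001]
force: [0.0, 1.3, 5.1]
grip_width: 0.0621
gripper_force: 45.0
```

```bash
python3 st.py
```

```text
16.3 [ 0.5435 -0.026   0.0651] yaw rad -0.6398 F [0.01 1.34 5.11] T [ 0.377 -0.007  0.384] e6 0.2 w 0.0621 45.0011297268793 q6 1.947
```

Request:
carry_out --deltas '[{"offset":[0,0,0],"turn":[0,0,0.01]},{"offset":[0,0,0],"turn":[0,0,0.02]},{"offset":[0,0,0],"turn":[0,0,0.03]},{"offset":[0,0,0],"turn":[0,0,0.04]},{"offset":[0,0,0],"turn":[0,0,0.05]}]'

```text
clock: 16.8
tcp_pos: [0.5436, -0.0259, 0.0651]
tool_rot: [-2.962, 1.046, -0.001]
force: [-0.0, 1.7, 4.2]
grip_width: 0.0627
gripper_force: 45.0
```

```bash
python3 st.py
```

```text
16.8 [ 0.5436 -0.0259  0.0651] yaw rad -0.679 F [-0.01  1.74  4.16] T [ 0.358 -0.057  0.366] e6 0.242 w 0.0627 45.00118831638247 q6 1.987
```

Request:
carry_out --deltas '[{"offset":[0,0,0],"turn":[0,0,0.013]},{"offset":[0,0,0],"turn":[0,0,0.026]},{"offset":[0,0,0],"turn":[0,0,0.039]},{"offset":[0,0,0],"turn":[0,0,0.052]},{"offset":[0,0,0],"turn":[0,0,0.065]}]'

```text
clock: 17.3
tcp_pos: [0.5436, -0.0259, 0.0651]
tool_rot: [-2.935, 1.121, -0.001]
force: [-0.0, 2.2, 3.7]
grip_width: 0.0623
gripper_force: 45.0
```

```bash
python3 st.py
```

```text
17.3 [ 0.5436 -0.0259  0.0651] yaw rad -0.7298 F [-0.05  2.15  3.74] T [ 0.433 -0.052  0.435] e6 0.313 w 0.0623 45.00119274482131 q6 2.037
```

Request:
carry_out --deltas '[{"offset":[0,0,0],"turn":[0,0,0.005]},{"offset":[0,0,0],"turn":[0,0,0.01]},{"offset":[0,0,0],"turn":[0,0,0.015]},{"offset":[0,0,0],"turn":[0,0,0.02]},{"offset":[0,0,0],"turn":[0,0,0.025]}]'

```text
clock: 17.8
tcp_pos: [0.5436, -0.0259, 0.0651]
tool_rot: [-2.924, 1.149, -0.001]
force: [0.6, 0.9, 6.1]
grip_width: 0.062
gripper_force: 45.0
```

```bash
python3 st.py
```

```text
17.8 [ 0.5436 -0.0259  0.0651] yaw rad -0.7491 F [0.61 0.89 6.15] T [ 0.413 -0.054  0.51 ] e6 0.457 w 0.062 45.001318361610174 q6 2.057
```

Request:
carry_out --deltas '[{"offset":[0,0,0],"turn":[0,0,0.002]},{"offset":[0,0,0],"turn":[0,0,0.004]},{"offset":[0,0,0],"turn":[0,0,0.005]},{"offset":[0,0,0],"turn":[0,0,0.006]},{"offset":[0,0,0],"turn":[0,0,0.007]}]'

```text
clock: 18.3
tcp_pos: [0.5436, -0.0259, 0.0651]
tool_rot: [-2.921, 1.157, -0.001]
force: [-0.1, 1.8, 5.2]
grip_width: 0.062
gripper_force: 45.0
```

```bash
python3 st.py
```

```text
18.3 [ 0.5436 -0.0259  0.0651] yaw rad -0.7544 F [-0.12  1.79  5.24] T [ 0.42  -0.087  0.546] e6 0.516 w 0.062 45.00122853554785 q6 2.062
```

Request:
carry_out --deltas '[{"offset":[0,0,0],"turn":[0,0,0]},{"offset":[0,0,0],"turn":[0,0,0]},{"offset":[0,0,0],"turn":[0,0,0]},{"offset":[0,0,0],"turn":[0,0,0]},{"offset":[0,0,0],"turn":[0,0,0]}]' --fingers 86

```text
clock: 18.8
tcp_pos: [0.5433, -0.026, 0.0648]
tool_rot: [2.92, -1.158, -0.0]
force: [0.5, 0.1, 0.9]
grip_width: 0.0861
gripper_force: 0.0
```

Request:
carry_out --deltas '[{"offset":[0,0,-0.02],"turn":[0,0,0]},{"offset":[0,0,-0.1],"turn":[0,0,0]},{"offset":[0,0,-0.25],"turn":[0,0,0]},{"offset":[0,0,-0.4],"turn":[0,0,0]},{"offset":[0,0,-0.6],"turn":[0,0,0]}]'

```text
clock: 19.3
tcp_pos: [0.5427, -0.0258, 0.1855]
tool_rot: [2.92, -1.157, -0.003]
force: [0.2, -0.2, -0.5]
grip_width: 0.0861
gripper_force: 0.0
```

Request:
carry_out --deltas '[{"offset":[-0.1,0,-0.1],"turn":[0,0,0]},{"offset":[-0.25,0,-0.2],"turn":[0,0,0]},{"offset":[-0.4,0,-0.2],"turn":[0,0,0]},{"offset":[-0.4,0,-0.2],"turn":[0,0,0]},{"offset":[-0.4,0,-0.2],"turn":[0,0,0]}]'

```text
clock: 19.8
tcp_pos: [0.4852, 0.0289, 0.2253]
tool_rot: [-2.921, 1.156, -0.001]
force: [-0.1, -0.2, -0.3]
grip_width: 0.0858
gripper_force: 0.0
```

```bash
python3 ch.py w5
python3 - <<'E'
import cv2,numpy as np
W=np.load('pics/w5W.npy'); n=np.hypot(W[:,0]-.5435,W[:,1]+.025)<.03
q=W[n&(W[:,2]>.085)&(W[:,2]<.095)]; print('cap',len(q),q[:,:3].mean(0).round(4),np.polyfit(q[:,0],q[:,2],1)[0])
im,d=cv2.imread('pics/w5.png'),0
v,u=q[:,3].mean(),q[:,4].mean(); print(v,u)
v,u=int(v),int(u); c=im[max(0,v-70):v+90,max(0,u-110):u+110]; cv2.imwrite('pics/c5.png',cv2.resize(c,None,fx=3,fy=3,interpolation=2))
E
```

```text
[0.4852 0.0289 0.2253]
[0.4855 0.0285 0.225 ] 0.08584779025508563
chuck_axis 0.73 [95.7, 255.0] [ 0.5431 -0.0262  0.012 ]
brass_ring 0.95 [95.4, 249.9] [ 0.546  -0.0221  0.045 ]
brass_ring 0.44 [127.1, 136.0] [0.6011 0.0797 0.045 ]
chuck 0.87 [98.7, 253.1] [ 0.5425 -0.0228  0.    ]
septa_jar 0.78 [124.2, 136.7] [0.6122 0.0912 0.    ]
0.004 0.01 1795 enc 0.5431283712387085 -0.02492331713438034 0.07878091186285019 minrect ((0.5435205698013306, -0.02458915114402771), (0.10470020771026611, 0.12400655448436737), 70.11569213867188) zmed 0.009575156111368499
0.057 0.066 1863 enc 0.5436468720436096 -0.024529006332159042 0.02772759459912777 minrect ((0.5434869527816772, -0.02500024065375328), (0.054462552070617676, 0.05391903594136238), 46.941036224365234) zmed 0.06080717807722624
0.046 0.054 793 enc 0.5436497926712036 -0.02459581382572651 0.03245536983013153 minrect ((0.5436707139015198, -0.024613656103610992), (0.06357035785913467, 0.06354619562625885), 16.193927764892578) zmed 0.050426991812785926
0.036 0.0395 815 enc 0.5436407327651978 -0.0246667992323637 0.035345062613487244 minrect ((0.5438156723976135, -0.02476494014263153), (0.06898507475852966, 0.0698268786072731), 18.953975677490234) zmed 0.038415398746619256
cap 468 [ 0.5435 -0.0252  0.0889] -0.007381440152141267
93.23931623931624 254.02136752136752
```

View pics/c5.png

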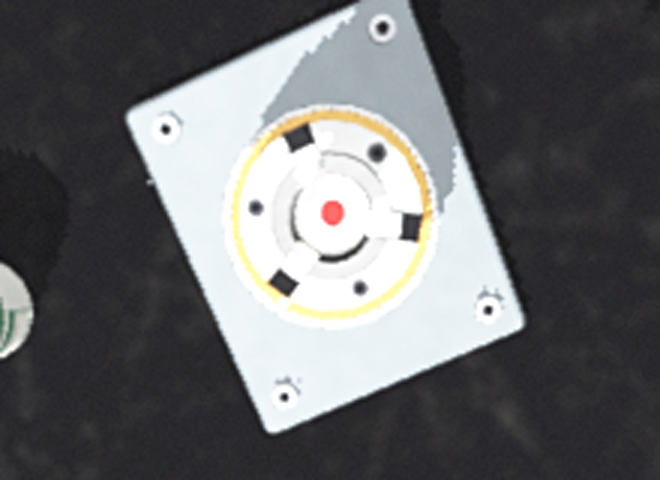

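Run:
```python
from h import *
W=np.load('pics/w5W.npy'); W0=np.load('pics/w3W.npy')
for w in (W0,W):
    q=w[(np.hypot(w[:,0]-.61,w[:,1]-.09)<.04)&(w[:,2]>.043)]; print(len(q),((q[:,:3].min(0)+q[:,:3].max(0))/2).round(4),q[:,2].max().round(4))
print(r.finish_job())
```

```text
1381 [0.6098 0.0902 0.0471] 0.0511
1306 [0.6101 0.0902 0.0465] 0.0499
the job is handed in; nothing more can be done
None
```

The vial stands upright in the chuck, held by all three jaws at about 10 N each (estimated from the ring torque). The jar has not moved, the gripper is clear, and I handed the job in at about 20 s.

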